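Load a bangle on the index head and hold its plunger out

ROBOT

A 6-joint arm with a two-finger parallel gripper is mounted at the origin on the work surface. World frame = base frame: x ahead of the robot, y to its left, z up, the work surface at z = 0. Lengths are in m, angles in rad, forces in N, time in s.
With the tool pointing down it reaches from about 0.275 to 0.75 m from the base axis. Payload 10.2 kg.
Tool frame: the origin (TCP) lies midway between the tips of the shut fingers; the grasp point (between the pads) lies 19 mm behind it; z points along the fingers, y is the line along which they close (so a half turn about z gives the same grasp; the last joint's range is limited). The gripper opens to 88 mm and grips with 3 to 60 N. Pads are 18 mm wide; open, the fingers measure 123 mm over their backs; the gripper's body (75 mm by 187 mm) begins 45 mm behind the grasp point.
Start: joints at [1.106, 0.313, 1.498, -0, 1.331, -0.223], TCP at [0.126, 0.51, 0.218] pointing down, gripper open.
Joint ranges: [-2.94, 2.94], [-0.97, 2.17], [0.19, 2.56], [-1.23, 4.37], [0.02, 3.11], [-2.88, 2.88]. Speed limits (rad/s): [2.39, 2.39, 3.01, 3.14, 3.14, 3.14].

INTERFACE

Orientations are given as a unit quaternion [x, y, z, w].
In Python, from workcell import robot gives the robot as it stands.
- The arm moves only by the tool jog_arm, never from a script. Its arguments are lists of equal length, an entry for each row: "xyz": the shift along the world's x, y, z in mm, a list of three; "spin": the turn about the world's z in units of 10 degrees (1.0 is 10 degrees); "grip": the finger opening in mm, from 0 to 88.1. A call has exactly 10 rows; each row is the pose to reach, as a shift and turn from the pose commanded when the call began; what a row does not reach only later rows make up. A row lasts 1/8 s, in which the tool goes at most 62.5 mm and 10.7 degrees, less where a joint would pass 70% of its speed; a pose out of reach is approached as far as the arm can. A call with a gripper value outside its range is refused whole. The fingers move at their own pace and stop on an object; "squeeze" is the grip in N (left out, the last holds). Time passes only in rows, so rows that repeat a pose let the fingers close, or fill a call up. It gives the time, the measured TCP pose, the force, the opening and the grip force at its end, in the units of the state.
- robot.read_state(): the state, without advancing time (a new reading comes with each control period).
- robot.grab_frame(name): name is "side" or "top" or "wrist"; returns a dict with "pixels" (480x640x3 uint8, red, green, blue), "z_map" (480x640 float32, m along the optical axis (not along the pixel's ray), 0 where there is no reading), "fovy" (degrees; the focal length in pixels is half the picture's height over the tangent of half this angle, whatever the lens; pixels are square), "cx", "cy" (the principal point, pixels), "position" and "rotation" of the camera in the world. Camera axes: x right, y up, looking along -z (the intrinsics and any distortion apply to the point x, -y, -z); pixel columns grow to the right and rows downward; lengths in m; the calibration is good to about 2 mm. A picture is of the moment at which its call begins.
- robot.finish_job(): hands the job in; it is judged then, once.
Trained networks look in the newest picture that a camera, given by its name, has taken for a name from the list of things; names that differ only in an ending like _2 or _b are one class to them, and where a whole thing is asked for, a point or a joint stands for the part that bears it (a point fixed in the world has none). Each returns a list of dicts, best first, with "p" (0 to 1); they miss things now and then, are a little off and sometimes report something else, mostly with a low value. They report only what shows in the picture. A call takes as long as a camera call. They do not tell look-alikes from the thing itself.
- robot.find_in(query, camera): "xy" ([column, row] in pixels, amid what is visible of it).
The state is a dict: "time": time; "joints": joint angles; "joint_velocities": joint speeds; "joint_efforts": joint torques, N m; "position": TCP position; "tool_rot": TCP orientation; "contact_force": force on the tool from outside, world axes, zero at the start; "wrist_torque": the same for the moment, N m; "gripper_width": finger opening in m; "grip_force": force on a finger pad.
Only numpy, scipy, OpenCV 4.12 (cv2) and the standard library are available. Lean on these libraries where they do the work, as an engineer would, in place of code of your own. Each camera call takes 0.05 s, during which the arm holds its last target. There are 200 camera calls.

TASK

Lift the brass bangle up and off its peg on the bangle stand, slip it over the index head's white mandrel so that its whole width hangs on the mandrel, and let go of it. Then pull the sprung index plunger's black knob fully up, so that the pin is clear of the index disc, and finish while still holding it up, because I will turn the spindle by hand. Leave the steel bangle on its peg, the bottle and the screwdriver as they are.

Things in the scene. Friction and masses are not known exactly. Their poses are not given: they have to be found in the camera images.
- bangle: Brass (yellow) bangle, a rigid ring: 60 mm outside and 54 mm inside diameter, band 14 mm wide, 60 g. Origin: centre of the ring; x axis: the ring's axis. It hangs upright on one of the stand's two pegs (which one varies), centre 142 mm above the bench, axis along the peg. Can be gripped from above across its outside diameter, fingers closing along the stand's y axis.
- steel_bangle: Steel (silver grey) bangle of the same size on the stand's other peg, a bystander. Origin: centre of the ring.
- stand: Bangle stand, fixed. Origin on the bench under its post; foot 14 mm high. Bar 12 mm thick along y, 188 mm long, centre line at z = 165 mm. Two pegs 8 mm thick at y = +70 and -70 mm run from the bar along -x at z = 165 mm; the last 9 mm turn up to z = 178 mm, ending at x = -61 mm. Bangles hang about x = -30 mm. To free one: raise it 10 to 40 mm, then move it 50 mm or more along -x.
- indexer: Green index head, fixed. Origin on the bench under the spindle; spindle along x at z = 100 mm. White mandrel at x = -85 to -35 mm, then a steel shoulder (52 mm diameter) and, from x = -19 mm, the headstock: 76 mm wide, top at z = 136 mm. Index disc (90 mm diameter) at x = 44 to 60 mm; bridge over it, 34 mm wide, x = 20 to 66 mm, top at z = 166 mm. The pin stops the spindle turning.
- mandrel_end (a point): Centre of the free end of the white mandrel, 100 mm above the bench. Axes as the index head's: x along the spindle into the head, z up. The mandrel is a plain level cylinder of 44 mm diameter, 50 mm long, open at this end. A bangle let go on it rests with its top on the mandrel, its centre 5 mm below the spindle axis.
- knob (a point): Centre of the plunger's upright black round knob (26 mm diameter, 28 mm tall, red spot on top), at x = 52 mm, y = 0 of the index head, 198 mm above the bench when home; it rises with the plunger. Free all round from above. Under it: a 12 mm thick neck, then 6 mm below the home knob the top of a 20 mm thick barrel, 12 mm high, on the bridge.
- plunger (a joint): Upward travel of the sprung plunger, m: 0 = home (pin 8 mm deep in a hole of the index disc), 0.012 = fully up at its stop, pin 4 mm clear of the disc. Pulls straight up; the spring pulls down with about 6 N at home, 11 N fully up, and drives it home when let go (it does not latch).
- soda: Dark soda bottle, red cap and label, 66 mm diameter, 210 mm tall, standing loose on the bench; a bystander. Origin: centre of its underside.
- screwdriver: Screwdriver with orange handle lying loose on the bench along its x axis, a bystander. Origin: its underside, near its middle.
There are look-alikes about, which are no part of the job. Of the things like the bangle, leave any that is blue, pink or red; of the rest the larger one is meant.

How it is judged:
By the outcome, as a careful person would: the job done as asked, in the order asked, and still so for the second after the job is handed in, while the arm keeps its last pose, push and grip.
It also fails if it takes over 56 s, if anything falls off the work surface, if the arm or the gripper's body presses on something with over 40 N, if the wrist force passes 120 N, or if a joint passes its speed limit or range.

## Working session

There is one attempt and no reset: what is moved stays moved. The work goes in short steps, Python scripts to look and compute and a tool call to move; the robot and the scene stay as the last step left them, time stands still between calls to the robot, and variables do not carry over. Pictures are saved under pics/ and viewed, at most 10 in all, crops included, and the job is handed in when it is done.

Besides the shell and the picture viewer there is one more tool, called after "Emit:" by a JSON object that holds its "method" and its "body", one argument or row to a line. jog_arm: Moves the arm, as the interface text tells. Its arguments: {"type":"object","properties":{"xyz":{"type":"array"},"spin":{"type":"array"},"grip":{"type":"array"},"squeeze":{"type":"number"}},"required":["xyz","spin","grip"]}

```bash
mkdir -p pics
cat > h.py <<'E'
from workcell import robot
import numpy as np, cv2
def shot(n,save=None):
    f=robot.grab_frame(n)
    if save: cv2.imwrite('pics/'+save,cv2.cvtColor(f['pixels'],cv2.COLOR_RGB2BGR))
    return f
def cloud(f):
    z=f['z_map']; F=240/np.tan(np.radians(f['fovy'])/2)
    v,u=np.mgrid[0:480,0:640]
    c=np.stack([(u-f['cx'])/F*z,-(v-f['cy'])/F*z,-z],-1)
    R=np.array(f['rotation']); 
    if R.size==4:
        from scipy.spatial.transform import Rotation as Q; R=Q.from_quat(R).as_matrix()
    P=c@R.reshape(3,3).T+f['position']; P[z<=0]=np.nan
    return P
E
python3 - <<'E'
from h import *
for n in('side','top'):
    f=shot(n,n+'1.png'); P=cloud(f); np.save(n+'P',P); np.save(n+'I',f['pixels'])
    print(n,{k:v for k,v in f.items() if k not in('pixels','z_map')})
    for q in('bangle','steel_bangle','stand','indexer','mandrel_end','knob','soda','screwdriver'):
        for d in robot.find_in(q,n)[:4]:
            u,v=np.round(d['xy']).astype(int); print(q,round(d['p'],2),u,v,np.round(P[v,u],3))
print(robot.read_state())
E
```

```text
side {'fovy': 54.269131182831686, 'cx': 322.5360235100821, 'cy': 227.620974070076, 'position': array([ 0.10128892, -0.63486789,  0.83743494]), 'rotation': array([ 0.36867292, -0.14224637, -0.31034358,  0.86459997])}
bangle 0.98 318 388 [ 0.385 -0.304  0.005]
bangle 0.78 399 426 [ 0.452 -0.452  0.002]
bangle 0.75 387 335 [ 0.566 -0.308  0.014]
bangle 0.74 440 390 [ 0.543 -0.462  0.04 ]
steel_bangle 0.75 339 281 [ 0.594 -0.128 -0.   ]
stand 0.65 364 339 [ 0.521 -0.286  0.018]
stand 0.29 350 185 [0.753 0.019 0.113]
indexer 0.73 259 205 [0.542 0.11  0.101]
mandrel_end 0.72 259 206 [0.542 0.111 0.096]
knob 0.46 252 148 [0.579 0.179 0.211]
soda 0.98 352 184 [0.761 0.019 0.113]
soda 0.29 248 276 [ 0.429 -0.     0.023]
screwdriver 0.93 250 278 [ 0.432 -0.004  0.018]
top {'fovy': 53.48209447175969, 'cx': 331.0643248558064, 'cy': 240.14803410081691, 'position': array([ 0.42565948, -0.08700226,  1.1080046 ]), 'rotation': array([-0.06909531,  0.04847477,  0.70468594, -0.7044812 ])}
bangle 0.87 503 352 [ 0.356 -0.439  0.007]
bangle 0.85 475 285 [ 0.494 -0.34   0.171]
bangle 0.77 450 341 [ 0.382 -
[... 413 characters left out ...]
nts': array([ 1.10560611e+00,  3.12888421e-01,  1.49767014e+00, -3.91706687e-06,
        1.33103105e+00, -2.23388514e-01]), 'joint_velocities': array([-0.0002382 , -0.00221315,  0.00020611, -0.00056856,  0.0003227 ,
        0.00098204]), 'joint_efforts': array([-3.83622137e-04, -4.02112484e+01, -2.52412283e+01,  6.93741627e-02,
        3.21619597e-02,  5.41083850e-06]), 'position': array([0.12572352, 0.50973319, 0.21813736]), 'tool_rot': array([1.20606071e-01, 9.92700446e-01, 7.87975818e-07, 2.30366066e-06]), 'contact_force': array([-0.7343097 ,  0.36567584,  0.20566637]), 'wrist_torque': array([ 0.00614267, -0.01011301,  0.00401585]), 'grip_force': 0.0, 'gripper_width': 0.08801953733123156}
```

View pics/side1.png

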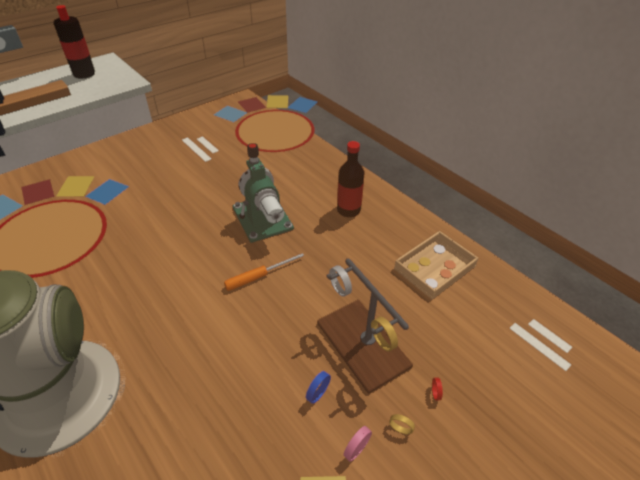

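View pics/top1.png

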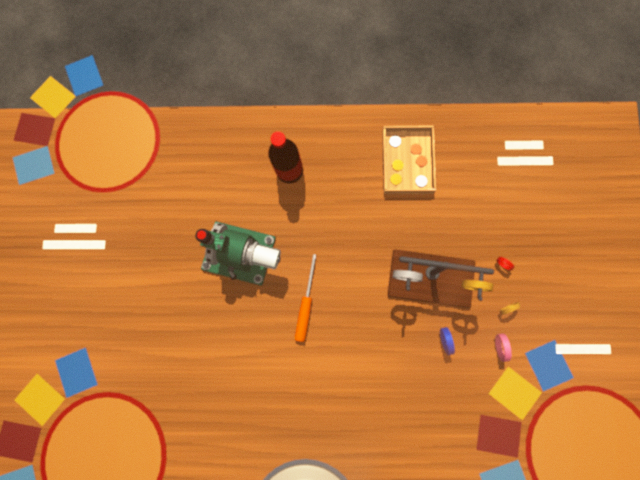

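The top view shows the brass bangle on the right peg at about (478,285), with a smaller brass ring at (509,312). The mandrel points right at (263,256), and the knob is at (204,236). The side view agrees, so I'll fit poses next.

```bash
cat > fit.py <<'E'
from h import *
def line(X):
    m=np.median(X,0); u,s,v=np.linalg.svd(X-X.mean(0),full_matrices=False); return X.mean(0),v[0],s
for n in('top','side'):
    P=np.load(n+'P.npy'); I=np.load(n+'I.npy'); H=cv2.cvtColor(I,cv2.COLOR_RGB2HSV).astype(int)
    x,y,z=P[...,0],P[...,1],P[...,2]
    near=lambda a,b,r:np.hypot(x-a,y-b)<r
    br=near(.5,-.33,.08)&(H[...,1]>110)&(H[...,0]>15)&(H[...,0]<35)&(z>.1)&(z<.19)
    st=near(.51,-.21,.06)&(z>.1)&(z<.19)
    Q=P[br]; c,d,s=line(Q[:,:2]); print(n,'brass',br.sum(),np.round(np.median(Q,0),4),'zmax',Q[:,2].max().round(3),'min/max',Q.min(0).round(3),Q.max(0).round(3),'dir',np.degrees(np.arctan2(*d[::-1])).round(1))
    bar=near(.52,-.29,.13)&(z>.158)&(z<.182)&(H[...,1]<90)&(I.max(-1)<130)
    Q=P[bar]; c,d,s=line(Q[:,:2]); r=(Q[:,:2]-c)@np.array([-d[1],d[0]])
    k=abs(r)<.009; Q=Q[k]; c,d,s=line(Q[:,:2]); t=(Q[:,:2]-c)@d
    print(' bar',k.sum(),c.round(4),'dir',np.degrees(np.arctan2(*d[::-1])).round(2),'ends',(c+d*t.min()).round(4),(c+d*t.max()).round(4),'z',np.percentile(Q[:,2],[10,50,90]).round(3))
    w=near(.54,.1,.08)&(H[...,1]<50)&(I.min(-1)>140)&(z>.09)&(z<.14)
    Q=P[w]; c,d,s=line(Q[:,:2]); t=(Q[:,:2]-c)@d
    print(' mandrel',w.sum(),c.round(4),'dir',np.degrees(np.arctan2(*d[::-1])).round(2),'ends',(c+d*t.min()).round(4),(c+d*t.max()).round(4),'zmax',np.percentile(Q[:,2],98).round(4))
    kn=near(.58,.18,.05)&(z>.185)&(z<.23); Q=P[kn]
    top=Q[Q[:,2]>.205]; print(' knob',kn.sum(),Q.min(0).round(3),Q.max(0).round(3),'top',top.mean(0).round(4) if len(top) else None)
    g=near(.56,.13,.12)&(H[...,0]>60)&(H[...,0]<95)&(H[...,1]>80)&(z>.125)&(z<.14); Q=P[g]
    print(' head',g.sum(),cv2.minAreaRect((Q[:,:2]*1000).astype(np.float32)))
    so=near(.76,.03,.06)&(z>.15);print(' soda',np.median(P[so],0))
E
python3 fit.py
```

```text
top brass 264 [ 0.4939 -0.3471  0.1666] zmax 0.175 min/max [ 0.484 -0.381  0.112] [ 0.505 -0.323  0.175] dir -99.2
 bar 329 [ 0.5319 -0.2845] dir 82.67 ends [ 0.5203 -0.3751] [ 0.5434 -0.1954] z [0.168 0.171 0.173]
 mandrel 519 [0.5624 0.0873] dir -108.35 ends [0.5745 0.1237] [0.5522 0.0566] zmax 0.1288
 knob 193 [0.574 0.175 0.189] [0.6   0.2   0.216] top [0.5867 0.1875 0.2119]
 head 196 ((587.462890625, 141.73541259765625), (50.362396240234375, 36.17487335205078), 23.503589630126953)
 soda [0.77501188 0.04335007 0.19874671]
side brass 481 [ 0.4906 -0.3568  0.1529] zmax 0.174 min/max [ 0.466 -0.384  0.113] [ 0.503 -0.324  0.174] dir -97.9
 bar 316 [ 0.5239 -0.2985] dir 82.2 ends [ 0.5128 -0.3795] [ 0.5376 -0.1985] z [0.166 0.169 0.171]
 mandrel 193 [0.5559 0.0785] dir -106.9 ends [0.5642 0.1057] [0.5487 0.0548] zmax 0.1232
 knob 154 [0.57  0.173 0.185] [0.597 0.2   0.214] top [0.583  0.1847 0.2106]
 head 0 ((0.0, 0.0), (0.0, 0.0), 0.0)
 soda [0.7721323  0.03668099 0.18439307]
```

Emit:
{"method": "jog_arm", "body": {
  "xyz": [
    [20, -50, 20],
    [40, -100, 40],
    [60, -150, 60],
    [80, -200, 80],
    [100, -250, 80],
    [120, -300, 80],
    [140, -350, 80],
    [160, -400, 80],
    [180, -430, 80],
    [180, -430, 80]
  ],
  "spin": [-1, -2, -3, -4, -5, -6, -7, -8, -9, -9],
  "grip": [88, 88, 88, 88, 88, 88, 88, 88, 88, 88]
}}

```text
time: 2.15
position: [0.3064, 0.0783, 0.2981]
tool_rot: [0.789, 0.615, -0.0, -0.0]
contact_force: [-0.1, 0.3, -1.2]
gripper_width: 0.0878
grip_force: 0.0
```

Emit:
{"method": "jog_arm", "body": {
  "xyz": [
    [20, -50, 0],
    [40, -100, 0],
    [60, -150, 0],
    [80, -200, 0],
    [100, -250, 0],
    [120, -300, 0],
    [140, -350, 0],
    [160, -400, 0],
    [180, -430, 0],
    [180, -430, 0]
  ],
  "spin": [-1, -2, -3, -4, -5, -6, -7, -8, -8.4, -8.4],
  "grip": [88, 88, 88, 88, 88, 88, 88, 88, 88, 88]
}}

```text
time: 3.4
position: [0.4867, -0.3504, 0.2967]
tool_rot: [0.998, -0.068, -0.001, -0.001]
contact_force: [-0.7, -0.3, 0.9]
gripper_width: 0.0881
grip_force: 0.0
```

```bash
cat > look.py <<'E'
from h import *
import sys
f=shot('wrist',sys.argv[1]); P=cloud(f); np.save('wristP',P); np.save('wristI',f['pixels'])
s=robot.read_state(); print(s['time'],s['position'].round(4),s['tool_rot'].round(4),s['joints'].round(2))
I=f['pixels'];H=cv2.cvtColor(I,cv2.COLOR_RGB2HSV).astype(int)
x,y,z=P[...,0],P[...,1],P[...,2]
b=(np.hypot(x-.491,y+.351)<.06)&(H[...,1]>110)&(H[...,0]>15)&(H[...,0]<35)&(z>.12)&(z<.19)
Q=P[b];print('brass',b.sum(),Q.min(0).round(4),Q.max(0).round(4),Q.mean(0).round(4))
r=cv2.minAreaRect((Q[:,:2]*1000).astype(np.float32));print(r)
E
python3 look.py w1.png
```

```text
3.45 [ 0.4864 -0.3494  0.2974] [ 9.977e-01 -6.700e-02 -4.000e-04 -6.000e-04] [-0.82  0.45  1.1   0.    1.59  0.89]
brass 1340 [ 0.4809 -0.383   0.12  ] [ 0.5045 -0.3226  0.173 ] [ 0.4923 -0.353   0.1605]
((493.45123291015625, -352.8902893066406), (59.68659973144531, 21.53199577331543), 83.6680679321289)
```

View pics/w1.png

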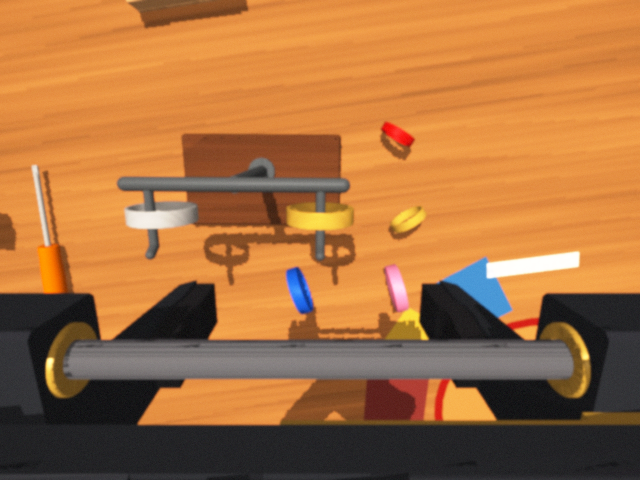

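The wrist view shows the brass bangle at (320,215), square to the fingers, with the steel one at (160,215). The gripper body is long along the closing line, so it clears.

Emit:
{"method": "jog_arm", "body": {
  "xyz": [
    [6, -4, -20],
    [6, -4, -50],
    [6, -4, -80],
    [6, -4, -110],
    [6, -4, -140],
    [6, -4, -160],
    [6, -4, -173],
    [6, -4, -173],
    [6, -4, -173],
    [6, -4, -173]
  ],
  "spin": [0, 0, 0, 0, 0, 0, 0, 0, 0, 0],
  "grip": [88, 88, 88, 88, 88, 88, 88, 88, 60, 50],
  "squeeze": 20
}}

```text
time: 4.7
position: [0.492, -0.3544, 0.126]
tool_rot: [0.998, -0.068, 0.001, 0.0]
contact_force: [-0.0, -0.1, 0.1]
gripper_width: 0.0698
grip_force: 0.0
```

Emit:
{"method": "jog_arm", "body": {
  "xyz": [
    [0, 0, 0],
    [0, 0, 0],
    [0, 0, 0],
    [0, 0, 0],
    [0, 0, 5],
    [0, 0, 10],
    [0, 0, 15],
    [0, 0, 20],
    [0, 0, 22],
    [0, 0, 22]
  ],
  "spin": [0, 0, 0, 0, 0, 0, 0, 0, 0, 0],
  "grip": [45, 45, 45, 45, 45, 45, 45, 45, 45, 45]
}}

```text
time: 5.95
position: [0.4917, -0.3543, 0.1472]
tool_rot: [0.998, -0.068, 0.0, 0.0]
contact_force: [-0.6, 1.2, -0.9]
gripper_width: 0.0587
grip_force: 20.0
```

Emit:
{"method": "jog_arm", "body": {
  "xyz": [
    [-10, 1, 0],
    [-20, 3, 0],
    [-32, 4, 0],
    [-44, 6, 0],
    [-56, 7, 0],
    [-68, 9, 0],
    [-80, 10, 10],
    [-80, 10, 50],
    [-80, 10, 90],
    [-80, 10, 100]
  ],
  "spin": [0, 0, 0, 0, 0, 0, 0, 0, 0, 0],
  "grip": [45, 45, 45, 45, 45, 45, 45, 45, 45, 45]
}}

```text
time: 7.2
position: [0.4119, -0.3449, 0.2498]
tool_rot: [0.998, -0.069, 0.002, 0.002]
contact_force: [0.7, 0.4, -0.2]
gripper_width: 0.0585
grip_force: 20.0
```

```bash
python3 - <<'E'
from h import *
f=shot('side','side2.png'); P=cloud(f); np.save('sideP',P); np.save('sideI',f['pixels'])
f=shot('top'); P=cloud(f); np.save('topP',P); np.save('topI',f['pixels'])
s=robot.read_state();print(s['position'],s['gripper_width'])
E
python3 fit.py
```

```text
return _methods._mean(a, axis=axis, dtype=dtype,
  ret = um.true_divide(
fit.py:3: RuntimeWarning: Mean of empty slice.
  m=np.median(X,0); u,s,v=np.linalg.svd(X-X.mean(0),full_matrices=False); return X.mean(0),v[0],s
Traceback (most recent call last):
  File "fit.py", line 10, in <module>
    Q=P[br]; c,d,s=line(Q[:,:2]); print(n,'brass',br.sum(),np.round(np.median(Q,0),4),'zmax',Q[:,2].max().round(3),'min/max',Q.min(0).round(3),Q.max(0).round(3),'dir',np.degrees(np.arctan2(*d[::-1])).round(1))
                   ~~~~^^^^^^^^^
  File "fit.py", line 3, in line
    m=np.median(X,0); u,s,v=np.linalg.svd(X-X.mean(0),full_matrices=False); return X.mean(0),v[0],s
                                                                                             ~^^^
IndexError: index 0 is out of bounds for axis 0 with size 0
```

View pics/side2.png

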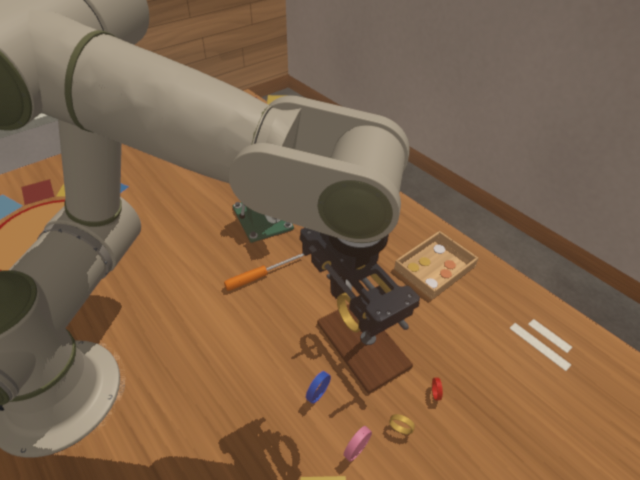

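The bangle hangs free in the fingers at (347,312), clear of the stand. Next I'll move to just in front of the mandrel and look from close by.

Emit:
{"method": "jog_arm", "body": {
  "xyz": [
    [13, 35, 10],
    [26, 70, 20],
    [39, 105, 30],
    [52, 140, 30],
    [65, 180, 30],
    [78, 215, 30],
    [91, 250, 30],
    [104, 285, 30],
    [116, 320, 30],
    [116, 320, 30]
  ],
  "spin": [0.8, 1.7, 2.6, 3.5, 4.4, 5.3, 6.2, 7.1, 8, 8.15],
  "grip": [45, 45, 45, 45, 45, 45, 45, 45, 45, 45]
}}

```text
time: 8.55
position: [0.5275, -0.0225, 0.2752]
tool_rot: [0.799, 0.601, -0.001, -0.001]
contact_force: [0.2, -0.9, -0.3]
gripper_width: 0.0589
grip_force: 20.0
```

```bash
cat > look2.py <<'E'
from h import *
import sys
from scipy.spatial.transform import Rotation as Q_
f=shot('wrist',sys.argv[1]); P=cloud(f); I=f['pixels'];H=cv2.cvtColor(I,cv2.COLOR_RGB2HSV).astype(int)
np.save('wristP',P); np.save('wristI',I)
s=robot.read_state(); ty=Q_.from_quat(s['tool_rot']).as_matrix()[:,1]
print(s['time'],s['position'].round(4),'tooly',np.degrees(np.arctan2(ty[1],ty[0])).round(2),s['gripper_width'],s['joints'].round(2))
x,y,z=P[...,0],P[...,1],P[...,2]
def fit(name,m):
    Q=P[m]
    if len(Q)<20: print(name,len(Q)); return
    c,d,_,_=[*cv2.fitLine((Q[:,:2]).astype(np.float32),cv2.DIST_L1,0,1e-4,1e-4).ravel()[[2,3]],0,0][:2]+[0,0]
    v=cv2.fitLine((Q[:,:2]).astype(np.float32),cv2.DIST_L1,0,1e-4,1e-4).ravel()
    print(name,len(Q),'pt',v[2:].round(4),'ang',np.degrees(np.arctan2(v[1],v[0])).round(2),'rect',cv2.minAreaRect((Q[:,:2]*1000).astype(np.float32)),'z',np.percentile(Q[:,2],[2,50,98]).round(4))
near=lambda a,b,r:np.hypot(x-a,y-b)<r
fit('mandrel',near(.55,.08,.06)&(H[...,1]<50)&(I.min(-1)>130)&(z>.1)&(z<.135))
fit('mandreltop',near(.55,.08,.06)&(H[...,1]<50)&(I.min(-1)>130)&(z>.119)&(z<.135))
fit('head',near(.57,.14,.08)&(H[...,0]>60)&(H[...,0]<95)&(H[...,1]>70)&(z>.128)&(z<.142))
fit('bridge',near(.58,.17,.06)&(H[...,0]>60)&(H[...,0]<95)&(H[...,1]>70)&(z>.158)&(z<.173))
fit('knobtop',near(.585,.185,.03)&(z>.205)&(z<.225))
fit('brass',near(*s['position'][:2],.06)&(H[...,1]>110)&(H[...,0]>15)&(H[...,0]<35)&(z>.2))
E
python3 look2.py w2.png
```

```text
8.6 [ 0.5273 -0.0237  0.2755] tooly -16.2 0.05876375905925229 [-0.27  0.29  1.38 -0.    1.47  0.02]
mandrel 4275 pt [0.5563 0.0774] ang 73.97 rect ((561.5642700195312, 87.55137634277344), (72.12791442871094, 49.67650604248047), 76.51919555664062) z [0.1066 0.119  0.1272]
mandreltop 2136 pt [0.5566 0.0825] ang 74.78 rect ((558.1189575195312, 89.686279296875), (69.58209228515625, 41.980228424072266), 76.51919555664062) z [0.1191 0.1209 0.1281]
head 1563 pt [0.57   0.1314] ang -16.82 rect ((569.5298461914062, 132.35177612304688), (19.26116943359375, 46.22135543823242), 73.96569061279297) z [0.1284 0.1331 0.1362]
bridge 0
knobtop 0
brass 13907 pt [ 0.5407 -0.0167] ang -3.07 rect ((540.0259399414062, -14.298551559448242), (42.77204132080078, 95.44761657714844), 76.42158508300781) z [0.2646 0.3207 0.3926]
```

View pics/w2.png

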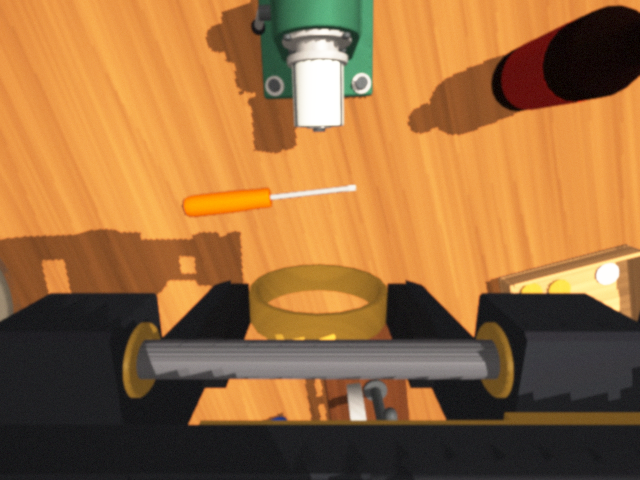

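The wrist view shows the mandrel at (318,95) in line with the held ring at (318,300), so the lateral error is about 1 mm. I'll check the ring height in the grip and the distance to the mandrel's end.

Run:
```python
from h import *
P=np.load('wristP.npy');I=np.load('wristI.npy');H=cv2.cvtColor(I,cv2.COLOR_RGB2HSV).astype(int)
T=np.array([.5273,-.0237,.2755]);d=np.array([.2756,.9613,0]);n=np.array([.9613,-.2756,0])
def loc(Q): Q=Q-T; return np.stack([Q@d,Q@n,Q[:,2]],-1)*1000
m=np.zeros(H.shape[:2],bool);m[255:340,245:392]=1
m&=(H[...,1]>110)&(H[...,0]>15)&(H[...,0]<35)
q=loc(P[m]);q=q[(q[:,2]<70)&(abs(q[:,0])<30)];print('ring',np.percentile(q,[1,5,50,95,99],axis=0).round(1))
for a in range(-24,28,8):
    k=abs(q[:,1]-a)<2; print(a,k.sum(),np.percentile(q[k],[2,98],axis=0).round(1).tolist() if k.sum() else '')
m=np.zeros(H.shape[:2],bool);m[60:130,290:350]=1
m&=(H[...,1]<50)&(I.min(-1)>110); q=loc(P[m]); q[:,2]+=275.5
for a in range(70,125,3):
    k=(abs(q[:,0]-a)<1.5); 
    if k.sum()>5: print(a,k.sum(),np.percentile(q[k,1],[2,50,98]).round(1),np.percentile(q[k,2],[2,98]).round(1))
```

```text
ring [[ -5.6 -28.6 -11.6]
 [ -4.5 -26.1 -10.7]
 [  2.5  -0.5  31. ]
 [  7.8  25.1  45.4]
 [  8.1  27.7  46.1]]
-24 589 [[-5.4, -25.9, -1.0], [8.0, -22.1, 36.3]]
-16 545 [[-5.1, -17.9, -7.9], [7.9, -14.1, 42.5]]
-8 497 [[-5.2, -9.9, -11.2], [7.8, -6.1, 45.5]]
0 458 [[-5.0, -1.8, -12.1], [7.9, 1.9, 46.5]]
8 493 [[-5.3, 6.1, -11.0], [7.8, 9.9, 45.5]]
16 542 [[-5.2, 14.1, -7.1], [7.9, 17.9, 41.9]]
24 599 [[-5.2, 22.1, 0.8], [8.0, 25.9, 35.1]]
79 6 [0.1 1.3 3.5] [103.3 106. ]
82 122 [-18.   -0.8  16.8] [103.7 120.8]
85 179 [-18.3   0.   19. ] [110.  122.1]
88 176 [-18.8   0.5  19.4] [108.3 122. ]
91 179 [-19.1   0.   18.8] [109.8 122.2]
94 174 [-18.6   0.   19.4] [108.6 122. ]
97 175 [-19.    0.   19.4] [107.3 122. ]
100 181 [-18.9   0.1  18.7] [109.7 122. ]
103 185 [-18.8   0.1  19.1] [108.3 121.9]
106 185 [-19.2   0.1  19. ] [108.4 121.7]
109 180 [-18.4   0.1  18.6] [109.7 122.1]
112 189 [-19.2  -0.7  18.9] [107.7 122. ]
115 192 [-19.3  -0.7  18.8] [108.4 121.8]
118 193 [-19.2   0.1  19.7] [103.8 121.9]
121 192 [-19.2   0.1  20.9] [ 86.5 122.4]
124 193 [-19.1   0.1  19.6] [103.3 122.2]
```

Emit:
{"method": "jog_arm", "body": {
  "xyz": [
    [0, 0, -30],
    [0, 0, -65],
    [0, 0, -100],
    [0, 0, -135],
    [0, 0, -165],
    [0, 0, -182],
    [0, 0, -192],
    [0, 0, -192],
    [3, 10, -192],
    [6, 20, -192]
  ],
  "spin": [0, 0, 0, 0, 0, 0, 0, 0, 0, 0],
  "grip": [45, 45, 45, 45, 45, 45, 45, 45, 45, 45]
}}

```text
time: 9.85
position: [0.5342, -0.0036, 0.0857]
tool_rot: [0.801, 0.599, 0.0, 0.0]
contact_force: [0.3, -0.4, 0.4]
gripper_width: 0.0591
grip_force: 20.0
```

```bash
python3 look2.py w3.png|head -3; python3 -c "
from workcell import robot
for i in range(3):
  robot.grab_frame('wrist'); print(robot.read_state()['position'].round(4))"
```

```text
9.9 [ 0.5344 -0.0025  0.0857] tooly -16.3 0.05887814087376384 [-0.22  0.47  1.64  0.    1.03  0.06]
mandrel 16223 pt [0.5565 0.0809] ang 78.75 rect ((559.3345947265625, 79.46688842773438), (54.222984313964844, 42.9053955078125), 75.1474609375) z [0.111  0.1194 0.1221]
mandreltop 8860 pt [0.5561 0.0802] ang 75.04 rect ((555.8153076171875, 79.61134338378906), (49.002193450927734, 24.247377395629883), 75.41423034667969) z [0.1191 0.1205 0.1223]
[ 0.5341 -0.0031  0.0855]
[ 0.534  -0.0035  0.0854]
[ 0.5338 -0.0039  0.0853]
```

View pics/w3.png

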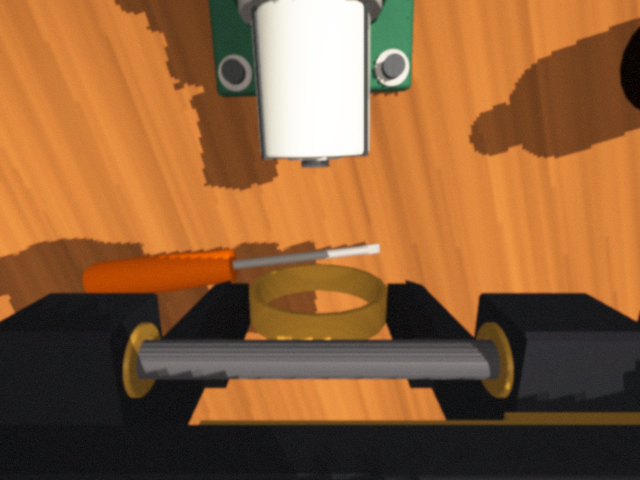

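Ring centre column is 318. The mandrel runs from (315,155) to (311,10), so it is about 1 mm left and 1° turned. I'll correct that and slide on.

Emit:
{"method": "jog_arm", "body": {
  "xyz": [
    [1, 10, -2],
    [4, 20, -2],
    [7, 30, -2],
    [10, 40, -2],
    [13, 50, -2],
    [16, 60, -2],
    [19, 70, -2],
    [21, 78, -2],
    [21, 78, -2],
    [21, 78, -2]
  ],
  "spin": [0.1, 0.1, 0.1, 0.1, 0.1, 0.1, 0.1, 0.1, 0.1, 0.1],
  "grip": [45, 45, 45, 45, 45, 45, 45, 45, 45, 45]
}}

```text
time: 11.3
position: [0.5547, 0.0736, 0.0831]
tool_rot: [0.795, 0.606, -0.0, -0.0]
contact_force: [-0.6, -0.3, -1.5]
gripper_width: 0.0587
grip_force: 20.0
```

```bash
python3 look2.py w4.png|head -1
```

```text
11.35 [0.5547 0.0735 0.0831] tooly -15.37 0.05899982341847283 [-0.08  0.53  1.56 -0.    1.06  0.19]
```

View pics/w4.png

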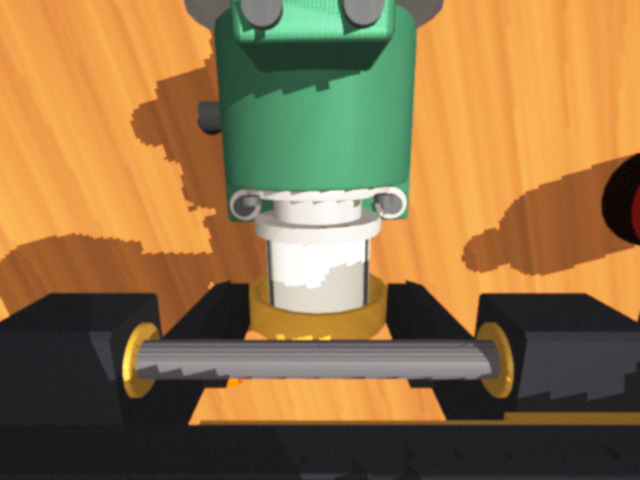

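The ring is around the mandrel (318,300) with white showing ahead up to the shoulder at (318,225), and no contact force. I'll lower it 4 mm, open and rise.

Emit:
{"method": "jog_arm", "body": {
  "xyz": [
    [0, 0, -2],
    [0, 0, -4],
    [0, 0, -4],
    [0, 0, -4],
    [0, 0, -4],
    [0, 0, -4],
    [0, 0, -4],
    [0, 0, -4],
    [0, 0, -4],
    [0, 0, -4]
  ],
  "spin": [0, 0, 0, 0, 0, 0, 0, 0, 0, 0],
  "grip": [45, 45, 45, 62, 66, 70, 75, 80, 85, 85]
}}

```text
time: 12.6
position: [0.5547, 0.0738, 0.0791]
tool_rot: [0.795, 0.606, -0.0, -0.0]
contact_force: [0.1, -0.1, 0.8]
gripper_width: 0.0854
grip_force: 0.0
```

Emit:
{"method": "jog_arm", "body": {
  "xyz": [
    [0, 0, 0],
    [0, 0, 5],
    [0, 0, 15],
    [0, 0, 30],
    [0, 0, 50],
    [0, 0, 80],
    [0, 0, 120],
    [0, 0, 165],
    [0, 0, 200],
    [0, 0, 200]
  ],
  "spin": [0, 0, 0, 0, 0, 0, 0, 0, 0, 0],
  "grip": [85, 85, 85, 85, 85, 85, 85, 85, 85, 85]
}}

```text
time: 13.85
position: [0.5554, 0.0737, 0.2827]
tool_rot: [0.795, 0.606, 0.002, 0.002]
contact_force: [0.8, -0.5, -0.1]
gripper_width: 0.0848
grip_force: 0.0
```

```bash
python3 look2.py w5.png
python3 - <<'E'
from h import *
P=np.load('wristP.npy');x,y,z=[P[...,i] for i in range(3)];I=np.load('wristI.npy')
m=(np.hypot(x-.586,y-.185)<.045)&(z>.19)&(z<.225)
Q=P[m];print(len(Q),Q.min(0),Q.max(0))
H=cv2.cvtColor(I,cv2.COLOR_RGB2HSV).astype(int)
r=m&(I[...,0]>1.8*I[...,1])&(I[...,0]>80);print('red',r.sum(),P[r].mean(0) if r.any() else'')
t=Q[Q[:,2]>Q[:,2].max()-.006];print('top',cv2.minEnclosingCircle((t[:,:2]*1000).astype(np.float32)),np.median(t[:,2]))
E
```

```text
13.9 [0.5548 0.0737 0.2804] tooly -15.35 0.08501133026242723 [-0.08  0.36  1.28 -0.    1.51  0.19]
mandrel 2560 pt [0.5613 0.0946] ang 72.75 rect ((560.4612426757812, 87.32657623291016), (75.57743835449219, 47.889198303222656), 72.37094116210938) z [0.1065 0.119  0.1279]
mandreltop 1273 pt [0.5571 0.0848] ang 73.02 rect ((564.6244506835938, 88.82789611816406), (69.72154235839844, 45.332733154296875), 81.0269775390625) z [0.1191 0.1211 0.1285]
head 2377 pt [0.5692 0.1417] ang 17.23 rect ((576.7047729492188, 160.31729125976562), (75.0809097290039, 45.784664154052734), 75.8772964477539) z [0.1282 0.1333 0.1362]
bridge 1550 pt [0.5797 0.1713] ang -5.65 rect ((581.3087768554688, 178.45895385742188), (43.19500732421875, 33.720951080322266), 75.4056625366211) z [0.1632 0.1653 0.167 ]
knobtop 1731 pt [0.5838 0.1882] ang -72.37 rect ((583.866455078125, 188.48568725585938), (27.066308975219727, 26.406291961669922), 75.95162963867188) z [0.2068 0.2114 0.2133]
brass 6201 pt [0.5615 0.0946] ang -18.46 rect ((561.9154663085938, 91.25770568847656), (40.742130279541016, 109.13685607910156), 64.03882598876953) z [0.3751 0.387  0.4005]
1888 [0.57057342 0.17477477 0.19002075] [0.59761103 0.20187388 0.21404059]
red 870 [0.58410444 0.18824569 0.21192302]
top ((584.093505859375, 188.4403076171875), 13.454042434692383) 0.21152982211279445
```

View pics/w5.png

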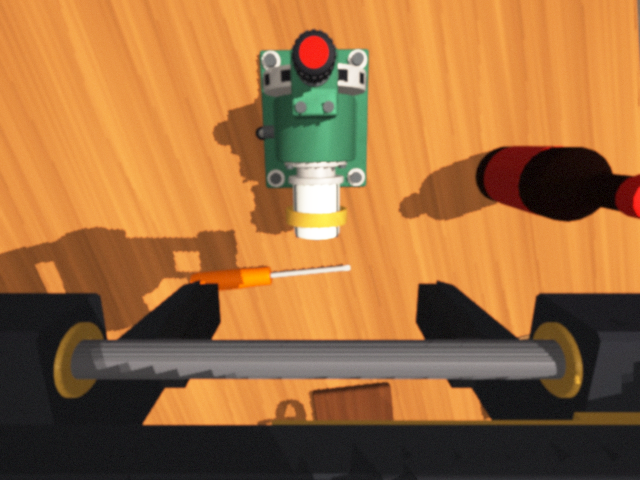

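The wrist view shows the brass bangle on the mandrel at (316,217) with white on both sides, and the knob at (315,52). Next is the knob.

Emit:
{"method": "jog_arm", "body": {
  "xyz": [
    [7, 30, 0],
    [15, 60, 0],
    [23, 90, 0],
    [29, 114, 0],
    [29, 114, -20],
    [29, 114, -50],
    [29, 114, -80],
    [29, 114, -100],
    [29, 114, -100],
    [29, 114, -100]
  ],
  "spin": [0, 0, 0, 0, 0, 0, 0, 0, 0, 0],
  "grip": [70, 60, 54, 54, 54, 54, 54, 54, 54, 54],
  "squeeze": 50
}}

```text
time: 15.15
position: [0.5839, 0.1878, 0.1797]
tool_rot: [0.795, 0.606, 0.0, 0.0]
contact_force: [-0.1, -0.1, 0.6]
gripper_width: 0.0539
grip_force: 0.0
```

Emit:
{"method": "jog_arm", "body": {
  "xyz": [
    [0, 0, 0],
    [0, 0, 0],
    [0, 0, 0],
    [0, 0, 0],
    [0, 0, 0],
    [0, 0, 0],
    [0, 0, 0],
    [0, 0, 0],
    [0, 0, 0],
    [0, 0, 0]
  ],
  "spin": [0, 0, 0, 0, 0, 0, 0, 0, 0, 0],
  "grip": [40, 30, 15, 15, 15, 15, 15, 15, 15, 15]
}}

```text
time: 16.4
position: [0.5843, 0.1876, 0.1794]
tool_rot: [0.795, 0.606, 0.001, 0.001]
contact_force: [5.4, -1.2, 0.0]
gripper_width: 0.024
grip_force: 50.0
```

Emit:
{"method": "jog_arm", "body": {
  "xyz": [
    [0, 0, 1],
    [0, 0, 2.5],
    [0, 0, 4],
    [0, 0, 5.5],
    [0, 0, 7],
    [0, 0, 8.5],
    [0, 0, 10],
    [0, 0, 11],
    [0, 0, 11],
    [0, 0, 11]
  ],
  "spin": [0, 0, 0, 0, 0, 0, 0, 0, 0, 0],
  "grip": [15, 15, 15, 15, 15, 15, 15, 15, 15, 15]
}}

```text
time: 17.65
position: [0.5842, 0.1875, 0.1887]
tool_rot: [0.795, 0.606, -0.0, 0.0]
contact_force: [9.1, 0.2, -9.0]
gripper_width: 0.0245
grip_force: 50.0
```

Emit:
{"method": "jog_arm", "body": {
  "xyz": [
    [0, 0, 0.5],
    [0, 0, 1],
    [0, 0, 1],
    [0, 0, 1.5],
    [0, 0, 1.5],
    [0, 0, 2],
    [0, 0, 2],
    [0, 0, 2],
    [0, 0, 2],
    [0, 0, 2]
  ],
  "spin": [0, 0, 0, 0, 0, 0, 0, 0, 0, 0],
  "grip": [15, 15, 15, 15, 15, 15, 15, 15, 15, 15]
}}

```text
time: 18.9
position: [0.5842, 0.1875, 0.1905]
tool_rot: [0.795, 0.606, -0.0, 0.0]
contact_force: [9.5, 1.0, -10.4]
gripper_width: 0.0244
grip_force: 50.0
```

Emit:
{"method": "jog_arm", "body": {
  "xyz": [
    [0, 0, 0.5],
    [0, 0, 0.5],
    [0, 0, 1],
    [0, 0, 1],
    [0, 0, 1],
    [0, 0, 1],
    [0, 0, 1],
    [0, 0, 1],
    [0, 0, 1],
    [0, 0, 1]
  ],
  "spin": [0, 0, 0, 0, 0, 0, 0, 0, 0, 0],
  "grip": [15, 15, 15, 15, 15, 15, 15, 15, 15, 15],
  "squeeze": 60
}}

```text
time: 20.15
position: [0.5842, 0.1875, 0.1915]
tool_rot: [0.795, 0.606, -0.0, 0.0]
contact_force: [9.1, -0.3, -10.7]
gripper_width: 0.0242
grip_force: 60.0
```

Emit:
{"method": "jog_arm", "body": {
  "xyz": [
    [0, 0, 0.5],
    [0, 0, 0.5],
    [0, 0, 1],
    [0, 0, 1],
    [0, 0, 1],
    [0, 0, 1],
    [0, 0, 1],
    [0, 0, 1],
    [0, 0, 1],
    [0, 0, 1]
  ],
  "spin": [0, 0, 0, 0, 0, 0, 0, 0, 0, 0],
  "grip": [15, 15, 15, 15, 15, 15, 15, 15, 15, 15]
}}

```text
time: 21.4
position: [0.5841, 0.1875, 0.1916]
tool_rot: [0.795, 0.606, -0.0, -0.0]
contact_force: [11.2, 0.6, -15.6]
gripper_width: 0.0244
grip_force: 60.0
```

The last step raised the force to 15.6 N with no more rise, which means it is at the stop. I'll make one check before handing in.

Run:
```python
from h import *
shot('side','side3.png')
for i in range(3):
    robot.grab_frame('wrist'); s=robot.read_state(); print(s['time'],s['position'].round(4),s['contact_force'].round(1),s['gripper_width'])
```

```text
21.5 [0.5841 0.1875 0.1916] [ 11.7   0.3 -15.7] 0.02416954338895033
21.55 [0.5841 0.1875 0.1916] [ 11.3  -0.5 -14.8] 0.024398585919204394
21.6 [0.5841 0.1875 0.1916] [ 11.1   0.9 -15.2] 0.024264013347210293
```

View pics/side3.png

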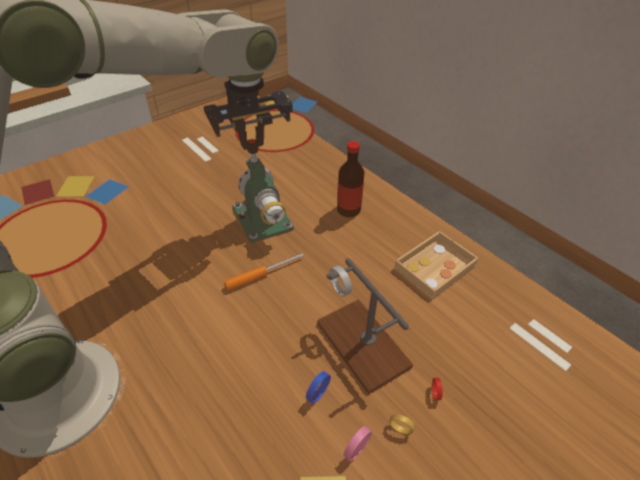

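The side view shows the bangle on the mandrel at (270,207), the knob held at (252,145), and the steel bangle, bottle and screwdriver untouched.

```bash
python3 -c "
from workcell import robot
print(robot.finish_job())"
```

```text
the job is handed in; nothing more can be done
None
```

The brass bangle hangs with its whole width on the mandrel, and I handed the job in at about 21.6 s with the gripper still holding the plunger knob up at its stop; the steel bangle, bottle and screwdriver look untouched.

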